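# Tuck a flashing under a lapped shingle

## Task

Make up the roof-edge sample: set the small wooden backing block flat and square into the pocket of the plywood board and let go of it, then slide the plain edge of the aluminium flashing, hem to the front, under the hinged metal shingle without lifting the shingle, until it is fully home against the stop. Finish still holding the flashing, pressing it down flat on the board with about 10 N; do not let go. Leave the tape measure, pliers and screwdriver where they are.

Things in the scene. Friction and masses are not known exactly. Their poses are not given: they have to be found in the camera images.
- board: Plywood board fixed to the bench, 210 (x) x 200 (y) x 30 mm; origin at the centre of its underside, x from open front to back; flat deck at z = 30 mm. Under the shingle two side battens, 9 mm high, have inner faces at y = +-76 mm (x = 17 to 96 mm). The flashing is home with its origin at x = y = 0, z = 30 mm here and its axes along the board's.
- pocket (a point): Centre of the pocket's floor, at x = -14 mm, y = 0, z = 6.5 mm in the board's frame, same axes. The pocket is 53 (x) x 65 (y) mm and 23.5 mm deep; in the middle of each of its two y sides a finger well, 36 mm wide in x and equally deep, reaches out to y = +-62 mm.
- shingle_edge (a point): Middle of the lower front edge of the shingle when it is shut: 9 mm above the deck, at x = +17, z = 39 mm in the board's frame. The shingle is a dark steel plate 83 mm deep, 184 mm wide and 4 mm thick, with raised ribs up to 4 mm higher.
- stop (a point): Foot of the stop bar, 9 mm high, that runs across under the shingle: on the deck, x = +50 mm in the board's frame. The flashing's plain edge ends here.
- shingle (a joint): Angle of the shingle's hinge at the back (axis along y of the board, 87 mm behind the shingle's front edge): 0 lies shut on the battens, positive is lifted; 0.01 rad is 0.9 mm at the edge. Weighs 150 g and falls shut.
- flashing: Loose aluminium flashing, about 140 g: a flat plate 100 (x) x 140 (y) x 4 mm with an upright boxed hem 10 mm thick along its whole -x edge (x = -50 to -40 mm), top 30 mm above the underside. Origin at the centre of the underside, z up; +x points to the plain edge that is tucked in. Can be held by pinching the hem across x.
- hem_top (a point): Middle of the top of the flashing's hem, at x = -45, z = 30 mm in its frame.
- tuck_edge (a point): Middle of the flashing's plain edge at its underside, x = +50 mm in its frame.
- block: Loose light wooden backing block, 48 (x) x 60 (y) x 22 mm high, about 60 g; origin at the centre of its underside, z up. Fits the pocket with 2.5 mm play on each side, its y along the board's y (either way round); its top then lies 1.5 mm below the deck.
- tape_measure: Tape measure, 34 x 84 x 60 mm, a bystander standing on the bench; origin at its underside.
- pliers: Pliers, 65 x 187 x 14 mm, a bystander lying near the front of the bench.
- screwdriver_flat: Flat screwdriver, 29 x 208 x 29 mm, a bystander lying on the bench.
There are look-alikes about, which are no part of the job. There is more than one size of the flashing; the one meant has the size given above.

How it is judged:
By the outcome, as a careful person would: the job done as asked, in the order asked, and still so for the second after the job is handed in, while the arm keeps its last pose, push and grip.
It also fails if it takes over 48 s, if anything falls off the work surface, if the arm or the gripper's body presses on something with over 40 N, if the wrist force passes 120 N, or if a joint passes its speed limit or range.

## Robot

A 6-joint arm with a two-finger parallel gripper is mounted at the origin on a cart in front of the work surface, level with it; the furniture and walls round the work are solid. World frame = base frame: x ahead of the robot, y to its left, z up, the work surface at z = 0. Lengths are in m, angles in rad, forces in N, time in s.
With the tool pointing down it reaches from about 0.35 to 1 m from the base axis. Payload 7.1 kg.
Tool frame: the origin (TCP) lies between the finger pads; the fingertips stand 22 mm ahead of it and the grasp point (between the pads) lies 3 mm ahead of it; z points along the fingers, y is the line along which they close (so a half turn about z gives the same grasp; the last joint's range is limited). The gripper opens to 85 mm and grips with 20 to 120 N. Pads are 22 mm wide; open, the fingers measure 114 mm over their backs; the gripper's body (76 mm by 85 mm) begins 54 mm behind the grasp point. The pads swing forward as they close: fully open they stand 13 mm farther back than shut.
Start: joints at [1.263, 0.423, 1.63, -0, 1.089, -0.019], TCP at [0.178, 0.599, 0.253] pointing down, gripper open.
Joint ranges: [-3, 3], [-0.9, 2.11], [0.09, 2.58], [-1.31, 4.45], [0.11, 2.69], [-2.54, 2.54]. Speed limits (rad/s): [2.39, 2.39, 3.01, 3.14, 3.14, 3.14].

## Interface

Orientations are given as a rotation vector (axis times angle).
In Python, from rig import manip gives the robot as it stands. The module is installed in compiled form; this text tells all that it offers. Calls block until the motion is done:
- manip.move_to(position, orientation): joint-space move of the TCP to a pose.
- manip.servo_line(position, orientation=None, rate=0.15): straight line of the TCP; orientation=None keeps the orientation; rate is the mean speed in m/s.
- manip.set_joints(angles): joint-space move.
- manip.command_gripper(opening, f_grip=None): finger opening in m; f_grip is the grip in N (None keeps the last); returns when the fingers have stopped.
- manip.hold(seconds).
- manip.solve_ik(position, orientation): joint angles nearest the present ones, or None.
- manip.camera(name): name is "scene" or "top" or "wrist"; returns a dict with "image" (420x560x3 uint8, red, green, blue), "fx", "fy", "cx", "cy" (pixels), "k1" (the pictures are not rectified: a ray, as slopes to the right and down, at radius r is drawn at 1 + k1 r^2 times it, then the intrinsics apply), "cam_to_world" (4x4, takes a point from camera to world coordinates); the wrist camera has in their place "mount" (4x4, takes a point from camera to tool coordinates, whose origin is the TCP and whose axes are the flange's). Camera axes: x right, y down, z forward; pixel columns grow to the right and rows downward; lengths in m; the calibration is good to about 2 mm. A picture is of the moment at which its call begins: read the wrist's pose just before it. There is no depth.
A pose or a line that the arm cannot do raises manip.IKError and nothing moves.
- manip.sign_off(): hands the job in; it is judged then, once.
Readings, each from a call of its own:
- manip.get_time(): time.
- manip.get_joint_positions(): joint angles.
- manip.get_joint_vel(): joint speeds.
- manip.get_tau(): joint torques, N m.
- manip.get_position(): TCP position.
- manip.get_ee_rot(): TCP orientation.
- manip.get_contact_force(): force on the tool from outside, world axes, zero at the start.
- manip.get_torque(): the same for the moment, N m.
- manip.get_width(): finger opening in m.
- manip.get_grip_force(): force on a finger pad.
Only numpy, scipy, OpenCV 4.12 (cv2) and the standard library are available. Lean on these libraries where they do the work, as an engineer would, in place of code of your own. Each camera call takes 0.05 s, during which the arm holds its last target. There are 200 camera calls.

## Working session

There is one attempt and no reset: what is moved stays moved. The work goes in short steps, each a Python script; the robot and the scene stay as the last script left them, time stands still between calls to the robot, and variables do not carry over. Pictures are saved under pics/ and viewed, at most 10 in all, crops included, and the job is handed in when it is done.

```bash
mkdir -p pics
cat > h.py <<'E'
import numpy as np, cv2, pickle
from rig import manip
def snap(n,f):
    p=manip.get_position(); r=manip.get_ee_rot()
    c=manip.camera(n)
    if "mount" in c:
        T=np.eye(4);T[:3,:3]=cv2.Rodrigues(np.array(r,float))[0];T[:3,3]=p
        c["cam_to_world"]=T@np.array(c["mount"])
    pickle.dump(c,open(f"pics/{f}.pkl","wb")); cv2.imwrite(f"pics/{f}.png",c["image"][:,:,::-1]); return c
def load(f): return pickle.load(open(f"pics/{f}.pkl","rb"))
def K(c): return np.array([[c["fx"],0,c["cx"]],[0,c["fy"],c["cy"]],[0,0,1]]),np.array([c["k1"],0,0,0.])
def px2w(c,uv,z):
    k,d=K(c); uv=np.array(uv,float).reshape(-1,1,2)
    n=cv2.undistortPoints(uv,k,d)[:,0]; T=np.array(c["cam_to_world"])
    r=np.c_[n,np.ones(len(n))]@T[:3,:3].T; o=T[:3,3]
    return o+r*((np.broadcast_to(z,len(n))-o[2])/r[:,2])[:,None]
def w2px(c,P):
    k,d=K(c);T=np.linalg.inv(np.array(c["cam_to_world"]))
    return cv2.projectPoints(np.array(P,float).reshape(-1,1,3),cv2.Rodrigues(T[:3,:3])[0],T[:3,3],k,d)[0][:,0]
E
python3 - <<'E'
from h import *
for n in("top","scene"):
    c=snap(n,n); print(n,c["fx"],c["k1"],np.round(c["cam_to_world"],3).tolist())
a=np.hstack([])if 0 else None
print(manip.get_time(),manip.get_position(),manip.get_ee_rot())
t=cv2.resize(cv2.imread("pics/top.png"),(800,600),interpolation=cv2.INTER_CUBIC);cv2.imwrite("pics/top_b.png",t)
E
```

```text
top 535.2485522138559 -0.19939373988449832 [[-0.018, -0.998, 0.052, 0.44], [-1.0, 0.02, 0.02, 0.016], [-0.021, -0.051, -0.998, 1.403], [0.0, 0.0, 0.0, 1.0]]
scene 461.2062502505932 -0.11342847076016875 [[0.885, -0.368, 0.284, 0.138], [-0.464, -0.677, 0.571, -0.73], [-0.018, -0.637, -0.771, 1.064], [0.0, 0.0, 0.0, 1.0]]
0.1 [0.17784653 0.59868791 0.25263269] [-4.52067605e-01 -3.10867351e+00  2.10134804e-03]
```

View pics/top_b.png

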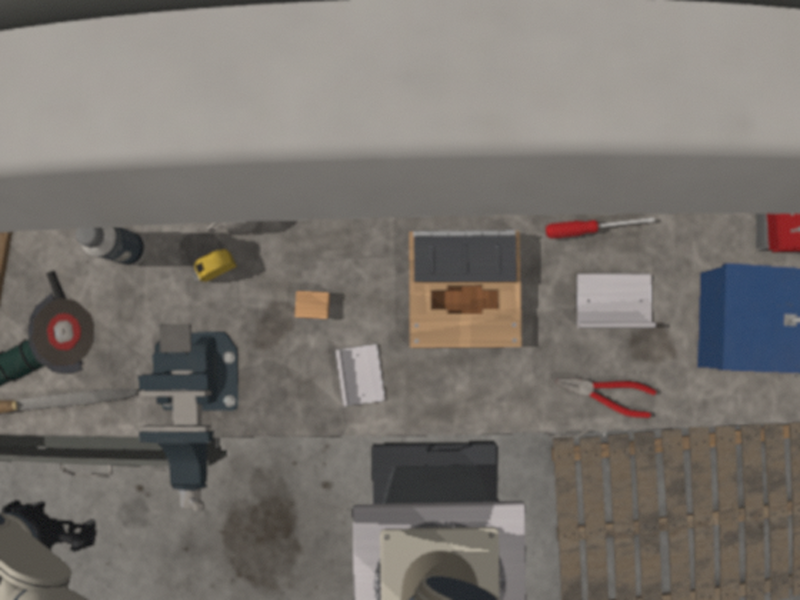

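View pics/scene.png

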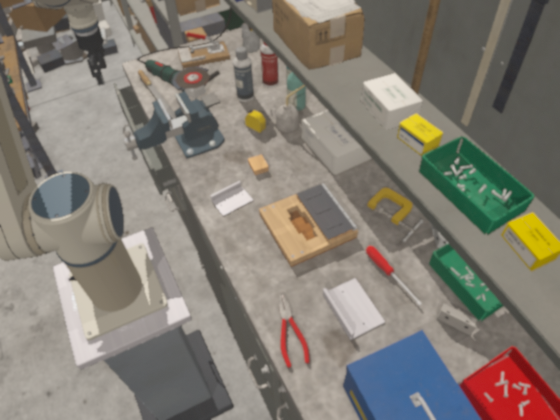

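The top view (800x600) shows two flashings: the left one at about (360,375) measures ~105x70 mm, and the right one at (614,300) measures ~135x95 mm. The right one fits the 140x100 description. The block is at (312,305), and the board, with its shingle at the back, is centred at about (466,290). I'll confirm in enlarged crops.

Run:
```python
import cv2
t=cv2.imread("pics/top.png")
# rois in native px, scale 6
def crop(x,y,w,h,s): return cv2.resize(t[y:y+h,x:x+w],None,fx=s,fy=s,interpolation=cv2.INTER_CUBIC)
a=crop(395,180,75,60,5); b=crop(195,190,50,60,5); 
d=crop(278,155,100,95,6)
im=cv2.hconcat([b,cv2.copyMakeBorder(a,0,0,10,0,cv2.BORDER_CONSTANT)])
cv2.imwrite("pics/cr1.png",im); cv2.imwrite("pics/cr2.png",d); print(im.shape,d.shape)
```

```text
(300, 635, 3) (570, 600, 3)
```

View pics/cr1.png

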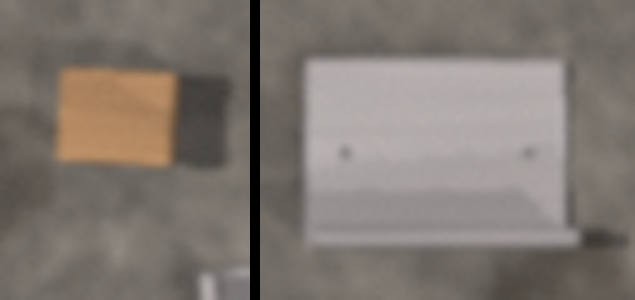

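View pics/cr2.png

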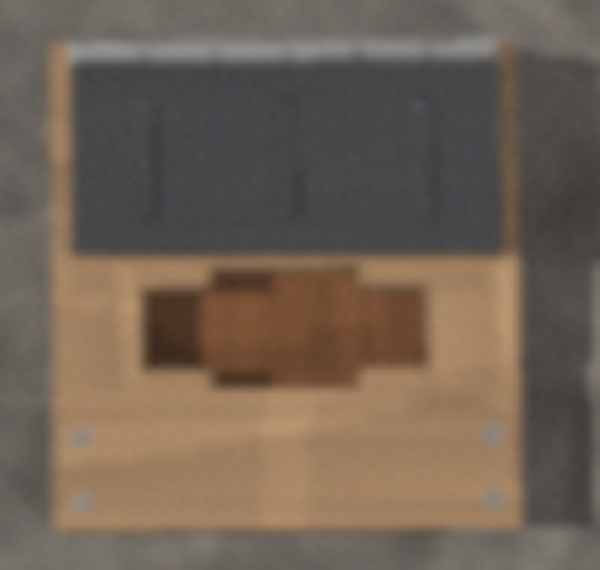

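The crops confirm that the right flashing is the full-size one, with its hem toward the robot. Hem row ~240 spans 304-578, and the plain edge is at row 60 of the composite. The left one is smaller. The block spans (58..176, 70..165), and the board corners and pocket are clear in the second crop. Next I'll fit the poses and take wrist views.

```bash
cat >> h.py <<'E'
from scipy.optimize import least_squares
def fit(c,uv,M,z0=0,p0=(0.5,0,0)):
    M=np.array(M,float)
    def W(p): 
        co,s=np.cos(p[2]),np.sin(p[2]); return np.c_[p[0]+co*M[:,0]-s*M[:,1],p[1]+s*M[:,0]+co*M[:,1],M[:,2]+z0]
    r=least_squares(lambda p:(w2px(c,W(p))-np.array(uv)).ravel(),p0,x_scale=[.1,.1,.1],loss="soft_l1")
    return r.x,r.fun.reshape(-1,2)
E
python3 - <<'E'
from h import *
c=load("top")
n=lambda uv,x,y,s:(np.array(uv,float)+.5)/s-.5+[x,y]
blk=n([(60,69),(176,71),(172,165),(57,161)],195,190,5)
print("blk",fit(c,blk,[(.024,.03,.022),(.024,-.03,.022),(-.024,-.03,.022),(-.024,.03,.022)]))
fl=n([(46,60),(304,60),(44,245),(318,245)],395,180,5)
print("fl",fit(c,fl,[(.05,.07,.004),(.05,-.07,.004),(-.05,.07,.03),(-.05,-.07,.03)]))
bd=n([(57,527),(522,525),(212,270),(357,268),(212,386),(358,384),(143,290),(143,370),(428,287),(428,368),(73,252),(505,252)],278,155,6)
M=[(-.105,.1,.03),(-.105,-.1,.03)]+[(-.014+a*.0265,b*.0325,.03) for a in(1,-1) for b in(1,-1)]+[(-.014+a*.018,b*.062,.03) for b in(1,-1) for a in (1,-1)]+[(.017,.092,.043),(.017,-.092,.043)]
print("bd",fit(c,bd,M))
w=manip.camera("wrist"); print(w["fx"],w["k1"],np.round(w["mount"],4).tolist())
E
```

```text
blk (array([ 0.52216762,  0.2242757 , -0.04709277]), array([[ 0.16986841, -0.00634148],
       [-0.21980155,  0.18979672],
       [-0.05085334, -0.16222975],
       [ 0.1011431 , -0.01884306]]))
fl (array([ 0.51951546, -0.33192954, -0.03004976]), array([[-3.97376427e-01, -6.35817518e-01],
       [-4.35080889e-01,  1.31410539e-01],
       [ 1.97965624e+00,  1.52754968e-03],
       [-1.56821597e-01,  4.45080268e-01]]))
bd (array([ 0.54036507, -0.05465212, -0.01340875]), array([[-0.49395705,  2.20908128],
       [-0.08502589,  2.03218639],
       [-0.32161041, -0.83462335],
       [ 0.75596411, -0.64993935],
       [-0.16233902,  0.41647624],
       [ 0.80304256,  0.59343008],
       [-0.26668132, -0.80118671],
       [-0.17535422, -0.15384327],
       [ 0.39577791, -0.58701855],
       [ 0.55764097, -0.11637852],
       [-0.3758761 ,  0.13659485],
       [-0.31102355, -0.28488544]]))
359.88631931524066 -0.0936995193571452 [[0.0002, -0.9574, -0.2888, 0.0745], [1.0, -0.0, 0.0006, 0.0002], [-0.0006, -0.2888, 0.9574, -0.1205], [0.0, 0.0, 0.0, 1.0]]
```

```bash
cat >> h.py <<'E'
def ori(yaw,half=0): # tool down; yaw=0: tool x -> -world x, tool y -> +world y
    a=yaw+half*np.pi
    R=cv2.Rodrigues(np.array([0,0,a]))[0]@np.diag([-1.,1,-1]); return cv2.Rodrigues(R)[0].ravel()
E
python3 - <<'E'
from h import *
for f,x,y in(("w_fl",.51,-.33),("w_bd",.52,-.055),("w_bl",.51,.225)):
    manip.move_to([x,y,.22],ori(0)); manip.hold(.2); snap("wrist",f); print(f,manip.get_time(),manip.get_position())
g=[cv2.imread(f"pics/{f}.png") for f in("w_bd","w_bl","w_fl")]
a=cv2.resize(g[0],(400,300));b=cv2.resize(g[1],(400,300));d=cv2.resize(g[2],(400,300))
cv2.imwrite("pics/comp.png",cv2.vconcat([cv2.hconcat([a,b]),cv2.hconcat([d,d*0])]))
E
```

```text
w_fl 3.8417 [ 0.51015117 -0.3297395   0.22001219]
w_bd 5.1583 [ 0.52014877 -0.05603631  0.21995613]
w_bl 6.4917 [0.5103636  0.22390163 0.22004904]
```

View pics/comp.png

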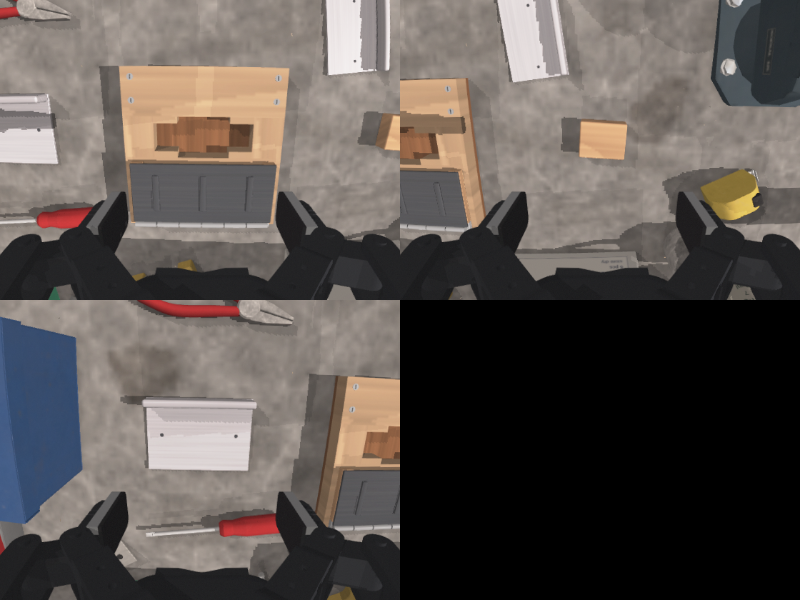

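Upper left is the board (pocket about (203,138), front corners (121,67) and (289,68)). Upper right is the block (603,140). Lower left is the flashing, with its hem at row ~404 spanning 145-255, toward the robot. Now an enlarged composite for precise corners.

Run:
```python
import cv2,numpy as np
g={f:cv2.imread(f"pics/{f}.png") for f in("w_bd","w_bl","w_fl")}
C=np.zeros((600,800,3),np.uint8)
def put(f,x,y,w,h,X,Y,s=3): C[Y:Y+h*s,X:X+w*s]=cv2.resize(g[f][y:y+h,x:x+w],None,fx=s,fy=s,interpolation=cv2.INTER_CUBIC)
put("w_bd",200,150,168,90,0,0)
put("w_bl",220,150,95,90,510,0)
put("w_fl",195,130,168,108,0,274)
put("w_bd",155,80,45,50,510,274); put("w_bd",375,80,45,50,650,274)
put("w_bd",165,215,45,50,510,430); put("w_bd",365,215,45,50,650,430)
cv2.imwrite("pics/comp2.png",C)
```

```text
(no output)
```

View pics/comp2.png

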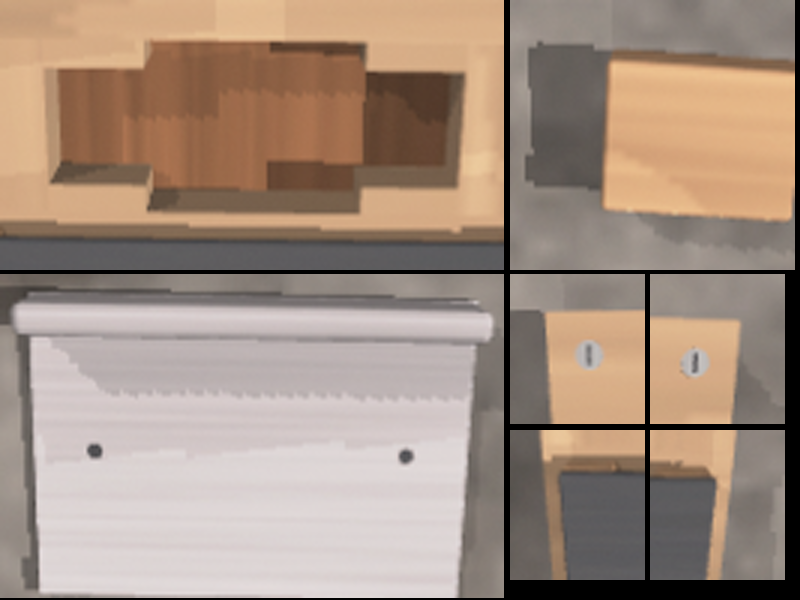

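Run:
```python
from h import *
n=lambda uv,x,y,X,Y,s=3:(np.array(uv,float)-[X,Y]+.5)/s-.5+[x,y]
np.set_printoptions(precision=4,suppress=True)
c=load("w_bd")
uv=np.r_[n([(149,42),(367,44),(46,68),(51,183),(465,73),(458,187),(149,211),(359,212)],200,150,0,0),
 n([(544,311)],155,80,510,274),n([(740,321)],375,80,650,274),n([(560,472)],165,215,510,430),n([(716,479)],365,215,650,430)]
p=lambda a,b:(-.014+a*.0265,b*.0325,.03); w=lambda a,b:(-.014+a*.018,b*.062,.03)
M=[p(-1,-1),p(-1,1),w(-1,-1),w(1,-1),w(-1,1),w(1,1),p(1,-1),p(1,1),(-.105,-.1,.03),(-.105,.1,.03),(.017,-.092,.041),(.017,.092,.041)]
print("bd",*fit(c,uv,M))
c=load("w_bl"); print("bl",*fit(c,n([(611,62),(603,209),(791,220)],220,150,510,0),[(-.024,-.03,.022),(.024,-.03,.022),(.024,.03,.022)]))
c=load("w_fl"); print("fl",*fit(c,n([(15,303),(492,309),(15,334),(492,341),(40,592),(459,597)],195,130,0,274),[(-.05,-.07,.03),(-.05,.07,.03),(-.04,-.07,.03),(-.04,.07,.03),(.05,-.07,.004),(.05,.07,.004)]))
```

```text
bd [ 0.5406 -0.0537 -0.0121] [[-1.626  -0.3903]
 [ 0.2777 -0.2779]
 [-0.6085  0.2757]
 [-0.5855  0.9783]
 [ 0.5811  0.0628]
 [ 0.2475  0.9859]
 [-0.6594  0.8543]
 [ 0.5247  1.2123]
 [ 0.0966 -5.4482]
 [ 0.7263 -6.0412]
 [-0.1213  0.2286]
 [ 0.4047 -0.1286]]
bl [ 0.5226  0.2261 -0.0688] [[-0.6052 -1.224 ]
 [-0.1818  0.3225]
 [ 1.038   0.7025]]
fl [ 0.519  -0.3326 -0.0141] [[-2.1105 -0.9519]
 [ 1.716  -0.5846]
 [-1.5882  0.3255]
 [ 0.9059  0.3275]
 [ 0.4194  0.4129]
 [-0.1413  0.6708]]
```

```bash
cat >> h.py <<'E'
BD=np.array([.5410,-.0537,-.0115])
def b2w(x,y):
    co,s=np.cos(BD[2]),np.sin(BD[2]); return BD[0]+co*x-s*y,BD[1]+s*x+co*y
E
python3 - <<'E'
from h import *
np.set_printoptions(precision=4,suppress=True)
F=lambda:np.array(manip.get_contact_force())
x,y,a=.5226,.2256,-.058
manip.move_to([x,y,.10],ori(a)); manip.servo_line([x,y,.021],rate=.12); print("down",F(),manip.get_position())
manip.command_gripper(.05,40); print("grip",manip.get_width(),manip.get_grip_force(),F())
manip.servo_line([x,y,.10],rate=.15); print(manip.get_width(),F())
X,Y=b2w(-.014,0)
manip.move_to([X,Y,.10],ori(BD[2])); manip.servo_line([X,Y,.021+.036],rate=.08); manip.hold(.2)
print(X,Y,manip.get_position(),manip.get_time(),F()); snap("wrist","w_hover")
g=cv2.imread("pics/w_hover.png")[110:330,130:430]; cv2.imwrite("pics/hover.png",cv2.resize(g,(800,587),interpolation=cv2.INTER_CUBIC))
E
```

```text
down [-0.1431  0.4439  0.8594] [0.5232 0.2258 0.0218]
grip 0.05935343752719111 43.286123871803284 [-1.1081 -0.3466  5.5868]
0.05947125100170597 [ 0.0267  0.4363 -0.2827]
0.5270009257397975 -0.05353900354868486 [ 0.5274 -0.0536  0.0575] 10.8667 [ 0.1167 -0.285  -1.4111]
```

View pics/hover.png

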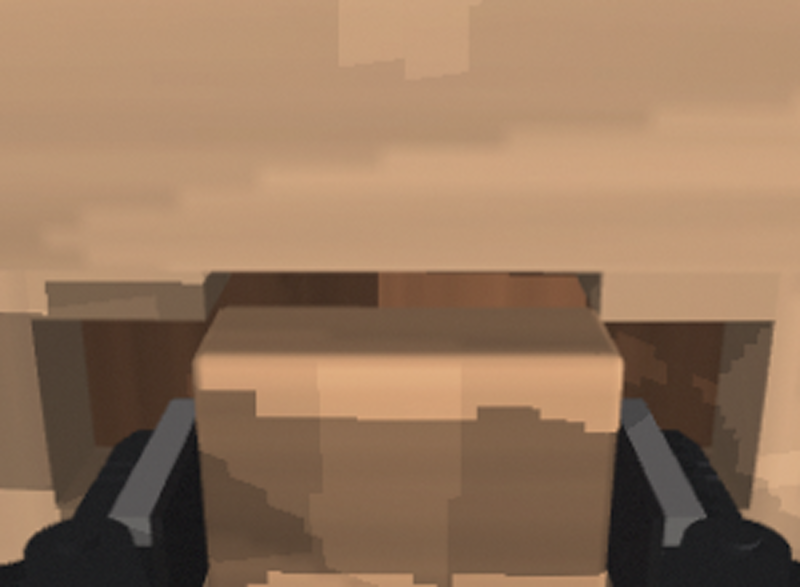

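The hover view shows the block square in the fingers. Its front bottom edge is at row ~308, and its top edge (195–622, row 354). The pocket's front deck edge is at row 272 (208–601). Checking the offset numerically.

Run:
```python
from h import *
np.set_printoptions(precision=4,suppress=True)
c=load("w_hover"); n=lambda uv:(np.array(uv,float)+.5)/2.667-.5+[130,110]
zb=.0365+.0005
pk=px2w(c,n([(208,272),(601,272),(33,320),(773,320)]),.03); bt=px2w(c,n([(222,308),(588,308),(195,354),(622,354)]),[zb,zb,zb+.022,zb+.022])
f=lambda P:(lambda d:np.c_[np.cos(BD[2])*d[:,0]+np.sin(BD[2])*d[:,1],-np.sin(BD[2])*d[:,0]+np.cos(BD[2])*d[:,1]])(P[:,:2]-BD[:2])
print(f(pk),f(bt))
```

```text
[[-0.0412 -0.0319]
 [-0.0412  0.0319]
 [-0.0328 -0.062 ]
 [-0.0328  0.0614]] [[-0.0376 -0.0285]
 [-0.0375  0.0287]
 [-0.0389 -0.0281]
 [-0.0389  0.0293]]
```

Run:
```python
from h import *
np.set_printoptions(precision=4,suppress=True)
F=lambda:np.array(manip.get_contact_force())
X,Y=b2w(-.0144,0)
ok=True; f0=F()
for z in (.050,.044,.038,.033,.030,.0285):
    manip.servo_line([X,Y,z],rate=.05); d=F()-f0; print(z,manip.get_position(),d)
    if np.linalg.norm(d)>12: ok=z<.032; break
if ok:
    manip.command_gripper(.070); manip.hold(.2); print("rel",manip.get_width(),F())
    manip.servo_line([X,Y,.10],rate=.15)
    manip.move_to([.52,-.055,.22],ori(0)); manip.hold(.1); snap("wrist","w_pl")
    g=cv2.imread("pics/w_pl.png")[140:260,180:380]; cv2.imwrite("pics/pl.png",cv2.resize(g,(800,480),interpolation=cv2.INTER_CUBIC))
print(manip.get_time())
```

```text
0.05 [ 0.5262 -0.0535  0.0496] [ 0.2816 -1.0108 -0.3109]
0.044 [ 0.5263 -0.0535  0.0436] [-0.4309 -0.3215 -0.6813]
0.038 [ 0.5263 -0.0535  0.0376] [ 0.034   0.1591 -0.2362]
0.033 [ 0.5264 -0.0535  0.0327] [-0.1842 -0.0928 -0.5964]
0.03 [ 0.5265 -0.0535  0.0299] [ 0.5964 -0.7814 -0.8491]
0.0285 [ 0.5268 -0.0535  0.0286] [0.1471 0.6641 0.4561]
rel 0.06951240776522422 [-0.0141 -0.793  -0.325 ]
14.2833
```

View pics/pl.png

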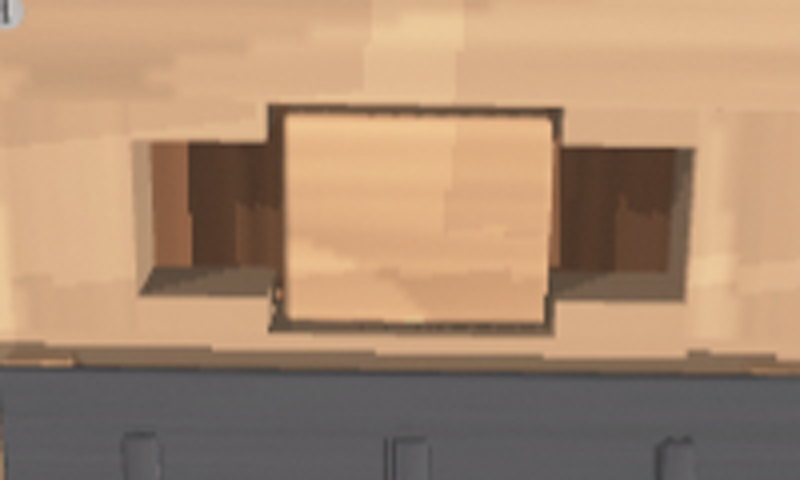

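The block lies seated, flat and square: (285–553, 110–323), with an even gap inside the pocket. Now the flashing.

```bash
cat >> h.py <<'E'
F=lambda:np.array(manip.get_contact_force())
E
python3 - <<'E'
from h import *
np.set_printoptions(precision=4,suppress=True)
a=-.0135; x,y=.519-.045*np.cos(a),-.3326-.045*np.sin(a); o=ori(a-np.pi/2)
manip.command_gripper(.05,60)
manip.move_to([x,y,.12],o); print(manip.get_joint_positions())
f0=F(); manip.servo_line([x,y,.034],rate=.10); print(F()-f0,manip.get_position())
manip.command_gripper(.004,60); print("grip",manip.get_width(),manip.get_grip_force(),F()-f0,manip.get_position())
manip.servo_line([x,y,.14],rate=.15); print(manip.get_width(),F()-f0)
X,Y=b2w(-.045-.075,0); o=ori(BD[2]-np.pi/2)
manip.move_to([X,Y,.12],o); manip.servo_line([X,Y,.034+.030+.006],rate=.1); manip.hold(.2)
print(X,Y,manip.get_position(),manip.get_ee_rot(),manip.get_time(),F()-f0,manip.get_joint_positions())
snap("wrist","w_pre"); snap("top","t_pre"); snap("scene","s_pre")
t=cv2.resize(cv2.imread("pics/t_pre.png")[150:255,270:390],None,fx=3.3,fy=3.3,interpolation=cv2.INTER_CUBIC)
w=cv2.resize(cv2.imread("pics/w_pre.png"),(400,300)); s=cv2.resize(cv2.imread("pics/s_pre.png")[180:270,250:370],(400,300),interpolation=cv2.INTER_CUBIC)
C=np.zeros((600,800,3),np.uint8); C[:300,:400]=w; C[300:,:400]=s; C[:t.shape[0],402:402+t.shape[1]]=t[:,:398]; cv2.imwrite("pics/pre.png",C)
E
```

```text
[-0.6307  0.5387  1.8135  0.0003  0.7892 -0.6192]
[-0.1694 -0.1308 -0.329 ] [ 0.4744 -0.3323  0.0345]
grip 0.008310721114524348 59.781514406204224 [ 0.7047 -0.7603  6.3722] [ 0.4746 -0.3323  0.0347]
0.008667611255682715 [ 0.6318 -1.1005 -0.6374]
0.4210079349125501 -0.052320030417298866 [ 0.4215 -0.0524  0.0706] [2.2335 2.2078 0.0013] 20.0167 [ 1.4954 -0.6935 -0.496 ] [-0.1518  0.4788  2.1621  0.      0.4993 -0.1402]
```

View pics/pre.png

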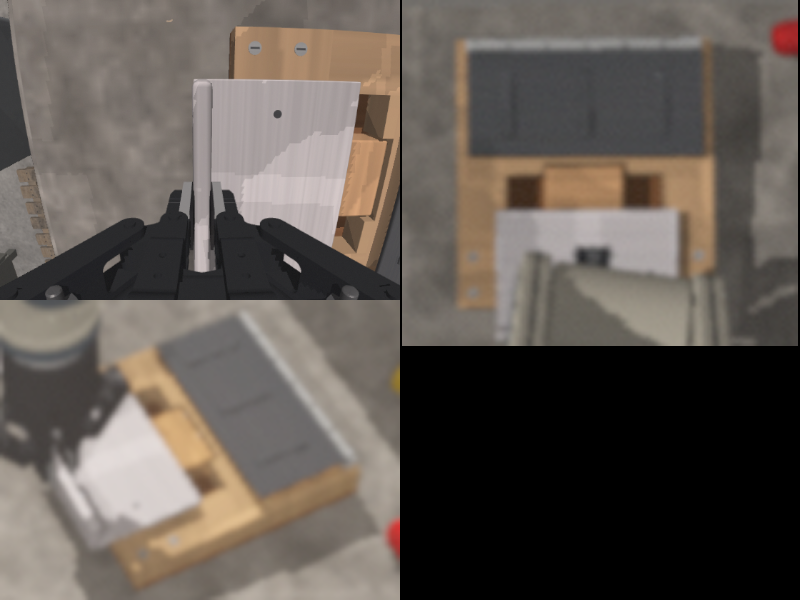

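Run:
```python
from h import *
np.set_printoptions(precision=4,suppress=True)
B=lambda P:(lambda d:np.c_[np.cos(BD[2])*d[:,0]+np.sin(BD[2])*d[:,1],-np.sin(BD[2])*d[:,0]+np.cos(BD[2])*d[:,1]])(P[:,:2]-BD[:2])
c=load("w_pre"); n=lambda uv:(np.array(uv,float)+.5)*1.4-.5
print(B(px2w(c,n([(357,83),(230,28),(393,37),(228,81)]),[.040,.03,.03,.040])))
c=load("t_pre"); g=cv2.GaussianBlur(c["image"],(0,0),.7).astype(float)
# sub-pixel vertical-edge x on rows of plate, deck and shingle
def edges(rows,lo,hi):
    p=g[rows[0]:rows[1],lo:hi].mean(0); d=np.abs(np.diff(p,axis=0)).sum(1); k=d.argmax(); s=slice(max(0,k-2),k+3); i=np.arange(len(d))
    return lo+.5+(i[s]*d[s]).sum()/d[s].sum()
r=lambda v:int(150+v/3.3); q=lambda u:int(270+(u-402)/3.3)
for nm,rows,l,rr,z in(("plate",(220,245),497,680,.040),("deck",(165,205),457,714,.03),("shing",(80,140),468,705,.043)):
    R=(r(rows[0]),r(rows[1])); e=[edges(R,q(u)-3,q(u)+4) for u in(l,rr)]
    v=(R[0]+R[1]-1)/2; P=B(px2w(c,[(e[0],v),(e[1],v)],z)); print(nm,e,P,P[:,1].mean())
```

```text
[[-0.0277  0.0686]
 [-0.1036  0.0986]
 [-0.0005  0.0977]
 [-0.1051  0.0683]]
plate [np.float64(297.75), np.float64(353.28145695364236)] [[-0.0416  0.0701]
 [-0.0428 -0.0716]] -0.0007176744948900055
deck [np.float64(286.30649717514126), np.float64(364.1589933671479)] [[-0.0049  0.0993]
 [-0.0065 -0.1012]] -0.0009662086123784705
shing [np.float64(289.59574468085106), np.float64(360.6388261851016)] [[ 0.053   0.0902]
 [ 0.0516 -0.0915]] -0.0006770109921241316
```

The flashing is centred on the deck to within about 0.3 mm and held square. Next I'll find the deck, slide in 1 mm above it, then creep to the stop.

Run:
```python
from h import *
np.set_printoptions(precision=4,suppress=True)
def go(bx,z,rate): X,Y=b2w(-.045+bx,0); manip.servo_line([X,Y,z],rate=rate)
f0=F(); z=.070
while z>.059:
    z-=.001; go(-.075,z,.03); manip.hold(.05); d=F()-f0
    if d[2]>2.5: break
print("deck z",z,manip.get_position(),d)
z+=.0012; go(-.075,z,.03)
for bx in(-.05,-.03,-.015,-.006):
    go(bx,z,.04); d=F()-f0; print(bx,manip.get_position(),d)
    if abs(d[0])>8: break
else:
    while bx<.006:
        bx+=.001; go(bx,z,.03); manip.hold(.05); d=F()-f0
        if d[0]<-6: break
print("stop",bx,manip.get_position(),d,manip.get_time())
```

```text
deck z 0.064 [ 0.421  -0.0523  0.0645] [-2.5852 -0.5904 10.2883]
-0.05 [ 0.4457 -0.0526  0.0651] [0.4765 0.5306 0.5673]
-0.03 [ 0.4659 -0.0528  0.0651] [1.2495 1.0452 0.7399]
-0.015 [ 0.4811 -0.053   0.0651] [0.2966 0.4236 0.3105]
-0.006 [ 0.4903 -0.0531  0.0652] [ 0.2691  0.2281 -0.1856]
stop 0.002 [ 0.496  -0.053   0.0648] [-7.0398 -0.5941  4.1619] 26.9417
```

Run:
```python
from h import *
np.set_printoptions(precision=4,suppress=True)
def go(bx,z,rate=.02): X,Y=b2w(-.045+bx,0); manip.servo_line([X,Y,z],rate=rate); manip.hold(.15)
z=.0652; bx=.002
for _ in range(14):
    z-=.0003; go(bx,z); d=F()
    print(round(z,4),d)
    if d[2]>9: break
manip.hold(.4); print(F(),manip.get_position(),manip.get_torque(),manip.get_width(),manip.get_time())
snap("wrist","w_f"); snap("top","t_f"); snap("scene","s_f")
t=cv2.resize(cv2.imread("pics/t_f.png")[150:255,270:390],None,fx=3.3,fy=3.3,interpolation=cv2.INTER_CUBIC)
w=cv2.resize(cv2.imread("pics/w_f.png"),(400,300)); s=cv2.resize(cv2.imread("pics/s_f.png")[180:270,250:370],(400,300),interpolation=cv2.INTER_CUBIC)
C=np.zeros((600,800,3),np.uint8); C[:300,:400]=w; C[300:,:400]=s; C[:t.shape[0],402:402+t.shape[1]]=t[:,:398]; cv2.imwrite("pics/fin.png",C)
```

```text
0.0649 [-8.1428  0.3125  5.6005]
0.0646 [-10.4313   1.0753   9.2833]
[-9.5751  1.4705  9.4474] [ 0.496  -0.053   0.0647] [0.0455 1.4267 0.0245] 0.00844087562385817 28.1417
```

View pics/fin.png

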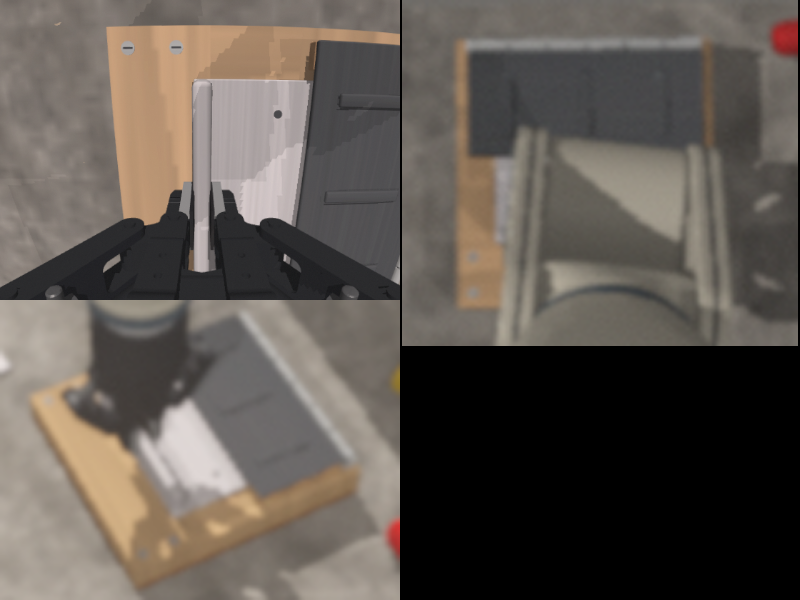

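The flashing is tucked under the shingle: plate visible from the hem to the shingle edge, hem column ~203 and shingle edge at ~305 in the wrist view. The shingle looks shut. I'll ease the forward push a little and check that the moment agrees with flat contact.

Run:
```python
from h import *
np.set_printoptions(precision=4,suppress=True)
def go(bx,z,rate=.02): X,Y=b2w(-.045+bx,0); manip.servo_line([X,Y,z],rate=rate); manip.hold(.3)
for bx,z in((.002,.0646),(.0014,.0646),(.0014,.0645)):
    m=[];go(bx,z)
    for _ in range(5): m.append(np.r_[F(),manip.get_torque(),manip.get_position()]); manip.hold(.04)
    print(bx,z,np.mean(m,0))
c=load("w_f"); n=lambda uv:(np.array(uv,float)+.5)*1.4-.5
P=px2w(c,n([(212,81),(307,82),(109,28),(318,42)]),[.060,.034,.03,.043]); d=P[:,:2]-BD[:2]
print(np.c_[np.cos(BD[2])*d[:,0]+np.sin(BD[2])*d[:,1],-np.sin(BD[2])*d[:,0]+np.cos(BD[2])*d[:,1]],manip.get_time())
```

```text
0.002 0.0646 [-9.6039  0.7808  9.2952  0.0835  1.448  -0.0408  0.496  -0.053   0.0647]
0.0014 0.0646 [-8.4967  1.1604  7.4046  0.1288  1.1229 -0.053   0.4959 -0.053   0.0647]
0.0014 0.0645 [-8.3882  1.2025  8.8553  0.1269  1.213  -0.0497  0.4959 -0.053   0.0647]
[[-0.0409  0.0695]
 [ 0.0154  0.0687]
 [-0.0989  0.0988]
 [ 0.0159  0.0901]] 30.5667
```

Run:
```python
from h import *
np.set_printoptions(precision=4,suppress=True)
def tilt(r):
    R=cv2.Rodrigues(np.array(r,float))[0]; return R[:,2]
print(tilt(manip.get_ee_rot()),tilt([2.2335,2.2078,.0013]),F(),manip.get_torque(),manip.get_position(),manip.get_time())
```

```text
[-0.0028  0.0003 -1.    ] [ 0.0013 -0.0002 -1.    ] [-8.6855  0.9979  9.3903] [0.2314 1.2128 0.0013] [ 0.4959 -0.053   0.0647] 30.5667
```

```bash
python3 -c "
from h import *
print(manip.sign_off())"
```

```text
the job is handed in; nothing more can be done
None
```

I handed the job in at about 31 s: the block sits square in the pocket and has been let go. The flashing is against the stop under the shingle, which looked shut in the last pictures, and the arm is still holding it and pressing down with about 9.4 N.

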